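# Pack pipe wedges head to tail and hood the tray

## Robot

A 7-joint arm with a two-finger parallel gripper is mounted at the origin on the work surface. World frame = base frame: x ahead of the robot, y to its left, z up, the work surface at z = 0. Lengths are in m, angles in rad, forces in N, time in s.
With the tool pointing down it reaches from about 0.425 to 0.875 m from the base axis. Payload 4.7 kg.
Tool frame: the origin (TCP) lies where the fingers leave the gripper's body, on its centre line; the fingertips stand 70 mm ahead of it and the grasp point (between the pads) lies 51 mm ahead of it; z points along the fingers, y is the line along which they close (so a half turn about z gives the same grasp; the last joint's range is limited). The gripper opens to 87 mm and grips with 3 to 60 N. Pads are 19 mm wide; open, the fingers measure 117 mm over their backs; the gripper's body (75 mm by 190 mm) begins 51 mm behind the grasp point.
Start: joints at [1.342, 0.321, -0.07, 1.45, 0.023, 1.371, -0.057], TCP at [0.156, -0.631, 0.292] pointing down, gripper open.
Joint ranges: [-2.86, 2.86], [-0.3, 2.09], [-1.38, 1.24], [0.06, 2.45], [-1.56, 4.7], [0.09, 2.05], [-2.69, 2.69]. Speed limits (rad/s): [2.57, 2.57, 3.14, 3.14, 3.14, 3.14, 3.14].

## Interface

Orientations are given as a rotation vector (axis times angle).
In Python, from bench import ctrl gives the robot as it stands.
- The arm moves only by the tool drive_tool, never from a script. Its argument "motion" is a list of rows, each a list of 3 entries, a list of its own where there are three numbers: the shift along the tool's x, y, z in cm, then the turn, a rotation vector about the tool's x, y, z in degrees, then the opening, from -1 (shut) to 1 (fully open). In form: [[[x, y, z], [ax, ay, az], claw], ...]. A call has 1 to 12 rows; each row shifts and turns the commanded pose from where the row before left it, along the tool's axes as they then stand; what a row does not reach is not made up. A row lasts 1/8 s, in which the tool goes at most 62.5 mm and 10.7 degrees, less where a joint would pass 70% of its speed; a pose out of reach is approached as far as the arm can. A call with a gripper value outside its range is refused whole. The fingers move at their own pace and stop on an object; "force" is the grip in N (left out, the last holds). Time passes only in rows, so rows that do not move let the fingers close. It gives the time, the measured TCP pose, the force, the opening and the grip force at its end, in the units of the state.
- ctrl.get_state(): the state, without advancing time (a new reading comes with each control period).
- ctrl.get_image(name): name is "scene" or "top" or "wrist"; returns the picture (400x640x3 uint8, red, green, blue); there is no depth.
- ctrl.calibration(name): a dict with "K" (3x3 intrinsics, pixels), "distortion" ([k1, k2, p1, p2, k3] as OpenCV has them; the pictures are not rectified), "origin" and "attitude" of the camera in the world; the wrist camera has in their place "tool_from_camera" (4x4, takes a point from camera to tool coordinates, whose origin is the TCP and whose axes are the flange's). Camera axes: x right, y up, looking along -z (the intrinsics and any distortion apply to the point x, -y, -z); pixel columns grow to the right and rows downward; lengths in m; the calibration is good to about 2 mm. A picture is of the moment at which its call begins: read the wrist's pose just before it. calibration takes no time and is no camera call.
- ctrl.close_job(): hands the job in; it is judged then, once.
The state is a dict: "time": time; "joint_positions": joint angles; "qd": joint speeds; "joint_torque": joint torques, N m; "position": TCP position; "tool_rot": TCP orientation; "ft_force": force on the tool from outside, world axes, zero at the start; "torque": the same for the moment, N m; "grip_width": opening from 0.0 (shut) to 1.0 (fully open); "grip_force": force on a finger pad.
Only numpy, scipy, OpenCV 4.12 (cv2) and the standard library are available. Lean on these libraries where they do the work, as an engineer would, in place of code of your own. Each camera call takes 0.05 s, during which the arm holds its last target. There are 200 camera calls.

## Task

Pack all the orange wedges lying on the shelf into the grey tray in one snug row: flat on its floor, grip lugs up, lying across the tray and alternately head to tail, the first with its straight side against the red end wall and each next one close against the last, so that any room left over is at the other end. Then lift the top blue hood off the pile of two and lower it over the tray until it stands fully home on the tray's base ledge. Leave the other hood and the copper tee, bushing, end cap and spring clamp where they are.

Things in the scene. Friction and masses are not known exactly. Their poses are not given: they have to be found in the camera images.
- wedge1: orange pipe wedge lying flat, 96 long, 26 high (all mm). Origin: underside, mid-length, mid-width there. x runs head to tail: head (wide end, 46, black bar on top) at x = -48, tail (18 wide) at +48. Straight side y = -16; slanted side from y = +30 at the head to +2 at the tail. Grip lug on top above the origin: black, 12 thick (x), 20 wide (y), z 26 to 54. 0.1-0.2 kg
- wedge2: wedge as wedge1. 4 to 6 of the wedges are there, the rest absent (None). Two head to tail, slants together, make a 64 x 96 rectangle: each takes 32 mm of the row. Bottom edges have a 2.5 mm chamfer
- wedge3: orange wedge, same as wedge1; may be absent (None)
- wedge4: orange wedge, same as wedge1; may be absent (None)
- wedge5: orange wedge, same as wedge1; may be absent (None)
- wedge6: orange wedge, same as wedge1; may be absent (None)
- tray: grey tray, fixed (sizes mm). Origin: centre of the underside. Base 132 (x) by 230 (y) by 5; on it walls 4 thick, 24 high (top z = 29) round an inside of 102 (x) by 200 (y); inner floor z = 5. End wall at y = -102 red, others grey. Round the walls (110 by 208 outside) the base is an 11 mm ledge at z = 5 for a hood. Wedges lie along the tray's x, side by side along y
- place1 (a point): point on the tray floor for the origin of wedge number 1 of the row, counted from the red wall: tray y = -83.0 mm (a row pushed tight lies 1 to 4 mm nearer the red wall). Here the wedge has the tray's own yaw, straight side towards the red wall
- place2 (a point): point on the tray floor for the origin of wedge number 2 of the row, counted from the red wall: tray y = -50.4 mm (a row pushed tight lies 1 to 4 mm nearer the red wall). Here the wedge is turned half round, straight side away from the red wall
- place3 (a point): point on the tray floor for the origin of wedge number 3 of the row, counted from the red wall: tray y = -17.8 mm (a row pushed tight lies 1 to 4 mm nearer the red wall). Here the wedge has the tray's own yaw, straight side towards the red wall
- place4 (a point): point on the tray floor for the origin of wedge number 4 of the row, counted from the red wall: tray y = 14.8 mm (a row pushed tight lies 1 to 4 mm nearer the red wall). Here the wedge is turned half round, straight side away from the red wall
- place5 (a point): point on the tray floor for the origin of wedge number 5 of the row, counted from the red wall: tray y = 47.4 mm (a row pushed tight lies 1 to 4 mm nearer the red wall). Here the wedge has the tray's own yaw, straight side towards the red wall
- place6 (a point): point on the tray floor for the origin of wedge number 6 of the row, counted from the red wall: tray y = 80.0 mm (a row pushed tight lies 1 to 4 mm nearer the red wall). Here the wedge is turned half round, straight side away from the red wall
- hood_top: blue dust hood, an upside-down box (mm), upper of a pile of two: outside 124 (x) by 222 (y) by 64 high, walls and top 4, open below, 60 deep. Origin: centre of its lower rim. Black grip bar on top, centre: 14 thick (x), 60 long (y), z 64 to 96. 0.3 kg. Fits over the tray walls with 3 mm each side, either way round; home, its origin is 5 mm above the tray's
- hood_low: same hood, lower of the pile, standing loose on the shelf; the upper one's rim rests on its top and its bar reaches up inside the upper one. About 0.4 kg
- tee: copper pipe tee, 90 mm long, 36 mm high, bystander. Origin: underside, centre
- bushing: zinc reducer bushing, 54 mm across, 42 mm high, bystander. Origin: underside, centre
- end_cap: chrome end cap, 62 mm across, 39 mm high, bystander. Origin: underside, centre
- spring_clamp: black nylon spring clamp lying flat, 125 mm long, 20 mm high, bystander. Origin: underside, centre
Things that resemble listed ones, but are neither listed nor needed, are in the scene too. Leave any turquoise look-alike of the wedge4 alone.

How it is judged:
By the outcome, as a careful person would: the job done as asked, in the order asked, and still so for the second after the job is handed in, with the robot touching nothing.
Of wedge1, wedge2, wedge3, wedge4, wedge5, wedge6 only 4 to 6 are there at a start; the rules pass over those that are not, and their reading is None.
At some moment in a run one of wedge1, wedge2, wedge3, wedge4, wedge5, wedge6 may be knocked a few centimetres aside while the robot is not near it.
It also fails if it takes over 208 s, if anything falls off the work surface, if the arm or the gripper's body presses on something with over 40 N, if the wrist force passes 120 N, or if a joint passes its speed limit or range.

## Working session

There is one attempt and no reset: what is moved stays moved. The work goes in short steps, Python scripts to look and compute and a tool call to move; the robot and the scene stay as the last step left them, time stands still between calls to the robot, and variables do not carry over. Pictures are saved under pics/ and viewed, at most 14 in all, crops included, and the job is handed in when it is done.

Besides the shell and the picture viewer there is one more tool, called after "Emit:" by a JSON object that holds its "op" and its "data". drive_tool: Moves the arm, as the interface text tells. Its arguments: {"type":"object","properties":{"motion":{"type":"array","items":{"type":"array"}},"force":{"type":"number"}},"required":["motion"]}

```bash
ls; mkdir -p pics; python3 - <<'E'
from bench import ctrl
import cv2, numpy as np
print({k:np.round(v,3) if not isinstance(v,dict) else v for k,v in ctrl.get_state().items()})
for n in("scene","top","wrist"):
    c=ctrl.calibration(n); print(n,{k:np.round(np.array(v),4).tolist() for k,v in c.items()})
ims=[ctrl.get_image(n)[:,:,::-1] for n in("scene","top","wrist")]
for n,i in zip(("scene","top","wrist"),ims): cv2.imwrite(f"pics/{n}0.png",i)
E
```

```text
pics
{'time': np.float64(0.0), 'joint_positions': array([ 1.342,  0.322, -0.07 ,  1.452,  0.023,  1.371, -0.057]), 'qd': array([ 0.   , -0.001,  0.001, -0.   ,  0.001,  0.001, -0.   ]), 'joint_torque': array([-0.0000e+00, -4.9129e+01, -4.0400e-01, -3.1254e+01, -6.4000e-02,
        4.4000e-02,  0.0000e+00]), 'position': array([ 0.156, -0.631,  0.291]), 'tool_rot': array([-3.117e+00, -3.800e-01,  1.000e-03]), 'ft_force': array([-0.421, -0.912,  0.253]), 'torque': array([ 0.014, -0.049, -0.035]), 'grip_force': np.float64(0.0), 'grip_width': np.float64(1.0)}
scene {'K': [[488.7616, 0.0, 318.148], [0.0, 488.7616, 203.8959], [0.0, 0.0, 1.0]], 'distortion': [-0.1284, 0.0, 0.0, 0.0, 0.0], 'origin': [1.1641, -0.4518, 0.9335], 'attitude': [0.6813, 0.3534, 0.9523]}
top {'K': [[370.6225, 0.0, 326.7099], [0.0, 370.6225, 193.5612], [0.0, 0.0, 1.0]], 'distortion': [-0.0071, 0.0, 0.0, 0.0, 0.0], 'origin': [0.4457, 0.0085, 1.1442], 'attitude': [0.0275, -0.0686, -1.6008]}
wrist {'K': [[319.2115, 0.0, 319.1489], [0.0, 319.2115, 197.9207], [0.0, 0.0, 1.0]], 'distortion': [-0.0108, 0.0, 0.0, 0.0, 0.0], 'tool_from_camera': [[0.0005, 0.9598, 0.2806, 0.0764], [1.0, -0.0008, 0.001, -0.0005], [0.0012, 0.2806, -0.9598, -0.0923], [0.0, 0.0, 0.0, 1.0]]}
```

View pics/top0.png

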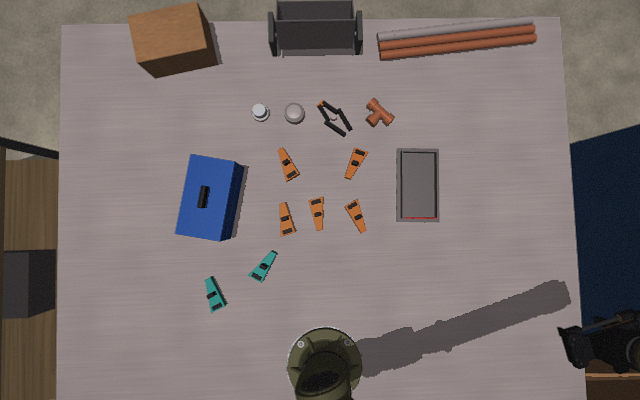

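View pics/scene0.png

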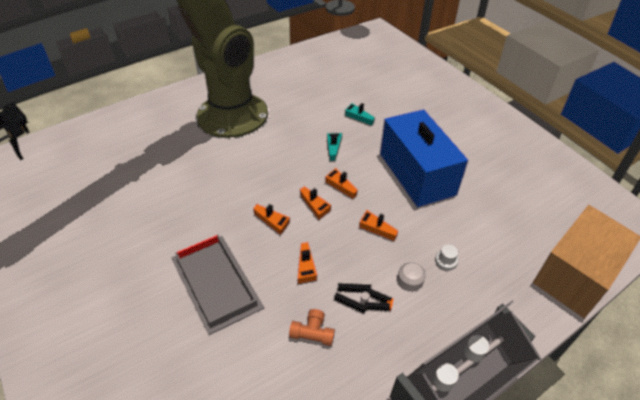

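The top view shows five orange wedges (around 288,163; 356,163; 287,218; 317,212; 356,215), the tray (418,185, red end wall at its base-side end), the hood pile (210,197) and two turquoise decoys. The scene view agrees.

```bash
cat > h.py <<'E'
from bench import ctrl
import cv2, numpy as np
from scipy.spatial.transform import Rotation as Ro
def grab(n,save=None):
    s=ctrl.get_state(); c=ctrl.calibration(n)
    if n=="wrist":
        T=np.eye(4); T[:3,:3]=Ro.from_rotvec(s["tool_rot"]).as_matrix(); T[:3,3]=s["position"]
        T=T@np.array(c["tool_from_camera"]); R,o=T[:3,:3],T[:3,3]
    else: R,o=Ro.from_rotvec(c["attitude"]).as_matrix(),np.array(c["origin"])
    im=np.ascontiguousarray(ctrl.get_image(n)[:,:,::-1])
    if save: cv2.imwrite(f"pics/{save}.png",im)
    return im,(np.array(c["K"]),np.array(c["distortion"]),R,o)
def cast(px,cam,z):
    K,D,R,o=cam
    u=cv2.undistortPoints(np.float64(px).reshape(-1,1,2),K,D).reshape(-1,2)
    d=np.c_[u[:,0],-u[:,1],-np.ones(len(u))]@R.T
    return (o+d*((z-o[2])/d[:,2])[:,None])[:,:2]
QUAD=np.array([[-48,-16],[48,-16],[48,2],[-48,30]])/1000.
def kabsch(m,p):
    a,b=m-m.mean(0),p-p.mean(0)
    t=np.arctan2((a[:,0]*b[:,1]-a[:,1]*b[:,0]).sum(),(a*b).sum())
    R=np.array([[np.cos(t),-np.sin(t)],[np.sin(t),np.cos(t)]])
    q=p.mean(0)-R@m.mean(0); return q,t,np.sqrt((((m@R.T+q)-p)**2).sum(1).mean())
def hsv(im,lo,hi): return cv2.inRange(cv2.cvtColor(im,cv2.COLOR_BGR2HSV),np.array(lo),np.array(hi))
def wedges(im,cam,z=.026,amin=150,vmin=120):
    m=cv2.morphologyEx(hsv(im,(5,170,vmin),(18,255,255)),cv2.MORPH_CLOSE,np.ones((5,5)))
    out=[]
    for c in cv2.findContours(m,cv2.RETR_EXTERNAL,cv2.CHAIN_APPROX_NONE)[0]:
        if cv2.contourArea(c)<amin: continue
        h=cv2.convexHull(c)
        if (h.min()<2)or(h[:,0,0].max()>637)or(h[:,0,1].max()>397): continue
        q=cv2.approxPolyN(h,4,ensure_convex=True).reshape(-1,2)
        p=cast(q,cam,z)
        best=min((kabsch(QUAD,np.roll(pp,k,0)) for pp in(p,p[::-1]) for k in range(4)),key=lambda r:r[2])
        out.append((*np.round(best[0],4),round(np.degrees(best[1]),1),round(best[2]*1000,1),*np.round(c.reshape(-1,2).mean(0)).astype(int)))
    return out
def rect(m,cam,z):
    c=max(cv2.findContours(m,cv2.RETR_EXTERNAL,cv2.CHAIN_APPROX_NONE)[0],key=cv2.contourArea)
    p=cast(c.reshape(-1,2),cam,z); (x,y),(w,h),a=cv2.minAreaRect(np.float32(p*1000))
    if w>h: w,h,a=h,w,a-90   # a = yaw of the short side
    return np.round([x/1000,y/1000,(a+90)%180-90,w,h],4)
def pose():
    s=ctrl.get_state(); R=Ro.from_rotvec(s["tool_rot"]).as_matrix()
    return s["position"],np.degrees(np.arctan2(R[1,0],R[0,0])),s
def go(x,y,z,head):
    """total tool shift (cm) in present axes, then yaw turn (deg about tool z)"""
    p,h,s=pose(); R=Ro.from_rotvec(s["tool_rot"]).as_matrix()
    az=np.degrees(np.arctan2(y,x)); q7=(head-az-90+180)%360-180
    now=(h-np.degrees(np.arctan2(p[1],p[0]))-90+180)%360-180
    d=R.T@(np.array([x,y,z])-p)*100
    dh=(q7-now)+az-np.degrees(np.arctan2(p[1],p[0]))
    print("now",np.round(p,4),round(h,1),"t",round(s["time"],1),"shift cm",np.round(d,2),"turn z",round(-dh,1),"rel",round(q7,1),"r",round(np.hypot(x,y),3))
E
python3 - <<'E'
from h import *
im,cam=grab("top")
for w in wedges(im,cam): print(w)
roi=np.zeros(im.shape[:2],np.uint8); roi[140:250,165:260]=255
print("hood",rect(hsv(im,(100,100,90),(130,255,255))&roi,cam,.128))
print("bar",rect(hsv(im,(0,0,0),(180,255,50))&roi,cam,.160))
for n,px in(("tray base corners",[[396,150],[438,148],[440,221],[397,222]]),("robot",[[325,365]])): print(n,cast(px,cam,0.005).round(3).tolist())
print(pose()[:2], ctrl.get_state()["joint_positions"].round(2))
E
```

```text
(np.float64(0.443), np.float64(0.1059), np.float64(16.2), np.float64(3.5), np.int64(285), np.int64(220))
(np.float64(0.4407), np.float64(-0.1109), np.float64(-151.0), np.float64(2.9), np.int64(357), np.int64(215))
(np.float64(0.4528), np.float64(0.008), np.float64(-166.4), np.float64(2.8), np.int64(317), np.int64(212))
(np.float64(0.602), np.float64(-0.1077), np.float64(161.2), np.float64(2.6), np.int64(355), np.int64(162))
(np.float64(0.61), np.float64(0.0988), np.float64(29.6), np.float64(3.4), np.int64(287), np.int64(164))
hood [  0.508    0.3133  78.5333 124.0811 221.3479]
bar [  0.4907   0.232   78.3856  25.1034 206.7759]
tray base corners [[0.644, -0.243], [0.647, -0.375], [0.419, -0.37], [0.421, -0.236]]
robot [[-0.0, -0.001]]
(array([ 0.15619632, -0.63069251,  0.29160362]), np.float64(13.91409632774605)) [ 1.34  0.32 -0.07  1.45  0.02  1.37 -0.06]
```

```bash
python3 -c "
from h import *
go(.56,-.12,.42,0)"
```

```text
now [ 0.1562 -0.6307  0.2916] 13.9 t 0.2 shift cm [ 51.48 -39.88 -12.8 ] turn z 13.9 rel -77.9 r 0.573
```

Emit:
{"op": "drive_tool", "data": {"motion": [[[4.3,-3.3,-1.1],[0,0,0],1],[[4.3,-3.3,-1.1],[0,0,0],1],[[4.3,-3.3,-1.1],[0,0,0],1],[[4.3,-3.3,-1.1],[0,0,0],1],[[4.3,-3.3,-1.1],[0,0,0],1],[[4.3,-3.3,-1.1],[0,0,0],1],[[4.3,-3.3,-1.1],[0,0,0],1],[[4.3,-3.3,-1.1],[0,0,0],1],[[4.3,-3.3,-1.1],[0,0,0],1],[[4.3,-3.3,-1.1],[0,0,0],1],[[4.3,-3.4,-1],[0,0,0],1],[[4.2,-3.5,-1],[0,0,0],1]]}}

```text
time: 1.7
position: [0.561, -0.1186, 0.4225]
tool_rot: [3.118, 0.379, 0.0]
ft_force: [0.3, -0.5, 0.1]
grip_width: 0.999
grip_force: 0.0
```

Emit:
{"op": "drive_tool", "data": {"motion": [[[0,0,0],[0,0,7],1],[[0,0,0],[0,0,7],1],[[0,0,0],[0,0,0],1],[[0,0,0],[0,0,0],1]]}}

```text
time: 2.2
position: [0.5601, -0.1199, 0.4221]
tool_rot: [3.142, 0.0, -0.0]
ft_force: [0.7, -0.4, 0.2]
grip_width: 1.004
grip_force: 0.0
```

```bash
python3 - <<'E'
from h import *
go(.56,-.12,.42,0)
im,cam=grab("wrist","w1")
for w in wedges(im,cam,amin=1000): print(w)
print(np.round(ctrl.get_state()["joint_positions"],2))
E
```

```text
now [ 0.5601 -0.1199  0.4221] 0.0 t 2.2 shift cm [-0.01  0.01  0.21] turn z 0.0 rel -77.9 r 0.573
(np.float64(0.611), np.float64(0.0982), np.float64(29.9), np.float64(1.1), np.int64(175), np.int64(124))
[ 0.65  0.16 -0.56  1.41  0.09  1.59 -1.47]
```

View pics/w1.png

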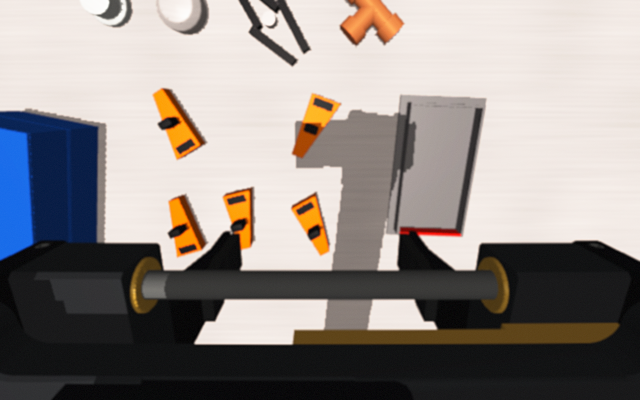

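Emit:
{"op": "drive_tool", "data": {"motion": [[[-2.8,4.7,0],[0,0,0],1],[[-2.8,4.7,0],[0,0,0],1],[[-2.8,4.7,0],[0,0,0],1],[[-2.6,4.5,0],[0,0,0],1],[[0,0,0],[0,0,0],1],[[0,0,0],[0,0,0],1]]}}

```text
time: 3.0
position: [0.4501, -0.3052, 0.4223]
tool_rot: [-3.141, 0.001, -0.001]
ft_force: [-0.2, 0.4, 0.5]
grip_width: 1.004
grip_force: 0.0
```

```bash
python3 - <<'E'
from h import *
im,cam=grab("wrist","w2")
print(pose()[:2])
E
```

```text
(array([ 0.45061211, -0.30447802,  0.42236366]), np.float64(0.04335063940695441))
```

View pics/w2.png

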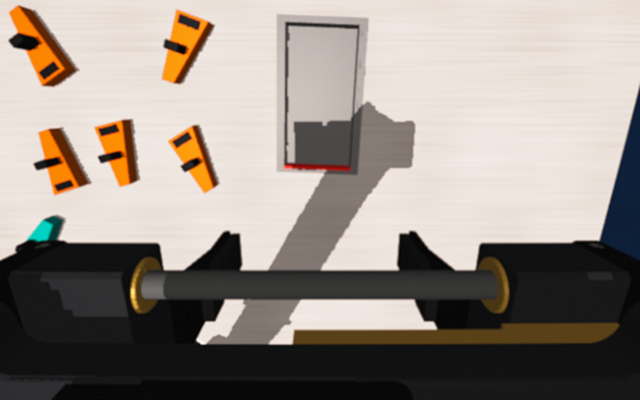

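```bash
python3 - <<'E'
from h import *
im=cv2.imread("pics/w2.png"); g=im.max(2)
for r in (30,60,90): print(r,list(zip(range(268,300),g[r,268:300])), list(zip(range(345,380),g[r,345:380])))
for c in (300,): print(c,list(zip(range(5,36),g[5:36,c])),list(zip(range(155,185),g[155:185,c])))
cv2.imwrite("pics/w2c.png",cv2.resize(im[0:190,255:395],None,fx=3,fy=3,interpolation=cv2.INTER_CUBIC))
E
```

```text
30 [(268, np.uint8(238)), (269, np.uint8(238)), (270, np.uint8(239)), (271, np.uint8(238)), (272, np.uint8(238)), (273, np.uint8(239)), (274, np.uint8(238)), (275, np.uint8(236)), (276, np.uint8(225)), (277, np.uint8(201)), (278, np.uint8(191)), (279, np.uint8(190)), (280, np.uint8(191)), (281, np.uint8(193)), (282, np.uint8(192)), (283, np.uint8(192)), (284, np.uint8(170)), (285, np.uint8(118)), (286, np.uint8(69)), (287, np.uint8(83)), (288, np.uint8(137)), (289, np.uint8(181)), (290, np.uint8(193)), (291, np.uint8(194)), (292, np.uint8(192)), (293, np.uint8(192)), (294, np.uint8(192)), (295, np.uint8(192)), (296, np.uint8(192)), (297, np.uint8(192)), (298, np.uint8(191)), (299, np.uint8(191))] [(345, np.uint8(185)), (346, np.uint8(185)), (347, np.uint8(184)), (348, np.uint8(184)), (349, np.uint8(186)), (350, np.uint8(185)), (351, np.uint8(185)), (352, np.uint8(185)), (353, np.uint8(185)), (354, np.uint8(184)), (355, np.uint8(186)), (356, np.uint8(175)), (357, np.uint8(139)), (358, np.uint8(108)), (359, np.uint8(136)), (360, np.uint8(171)), (361, np.uint8(175)), (362, np.uint8(172)
[... 3930 characters left out ...]
191)), (34, np.uint8(192)), (35, np.uint8(192))] [(155, np.uint8(75)), (156, np.uint8(73)), (157, np.uint8(76)), (158, np.uint8(77)), (159, np.uint8(75)), (160, np.uint8(75)), (161, np.uint8(73)), (162, np.uint8(80)), (163, np.uint8(90)), (164, np.uint8(106)), (165, np.uint8(118)), (166, np.uint8(143)), (167, np.uint8(155)), (168, np.uint8(145)), (169, np.uint8(132)), (170, np.uint8(156)), (171, np.uint8(191)), (172, np.uint8(219)), (173, np.uint8(234)), (174, np.uint8(239)), (175, np.uint8(240)), (176, np.uint8(239)), (177, np.uint8(239)), (178, np.uint8(237)), (179, np.uint8(237)), (180, np.uint8(236)), (181, np.uint8(236)), (182, np.uint8(237)), (183, np.uint8(239)), (184, np.uint8(238))]
```

View pics/w2c.png

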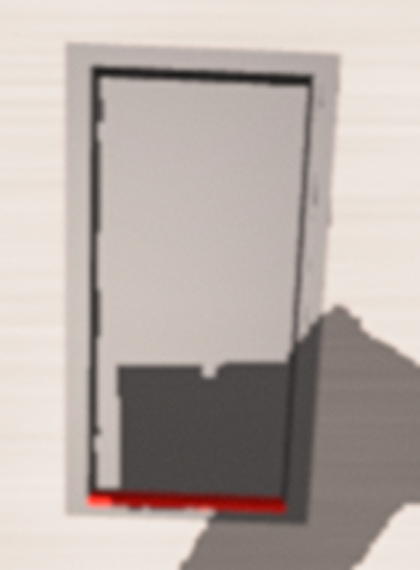

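The crop gives the tray base corners in the full image at TL (276.5,14), TR (368.8,18.3), BR (356.3,174) and BL (276.6,170.8), with the red wall at row ~167.

```bash
python3 - <<'E'
from h import *
im=cv2.imread("pics/w2.png")
c=ctrl.calibration("wrist"); T=np.eye(4); T[:3,:3]=Ro.from_euler('x',180,degrees=True).as_matrix()
Rz=Ro.from_euler('z',0.04,degrees=True).as_matrix(); T[:3,:3]=Rz@T[:3,:3]; T[:3,3]=[.4506,-.3045,.4224]
T=T@np.array(c["tool_from_camera"]); cam=(np.array(c["K"]),np.array(c["distortion"]),T[:3,:3],T[:3,3])
p=cast([[276.5,14],[368.8,18.3],[356.3,174],[276.6,170.8]],cam,.005)
print(p.round(4).tolist(),"sides",np.linalg.norm(p-np.roll(p,-1,0),axis=1).round(4))
M=np.array([[-66,115],[66,115],[66,-115],[-66,-115]])/1000
q,t,r=kabsch(M,p); print("tray",q.round(4),np.degrees(t).round(2),r)
for w in wedges(im,cam,amin=500): print(w)
E
```

```text
[[0.6513, -0.2425], [0.6459, -0.3746], [0.4184, -0.3642], [0.4235, -0.2346]] sides [0.1322 0.2278 0.1297 0.228 ]
tray [ 0.5348 -0.304 ] -92.3 0.0013274970225906266
(np.float64(0.4427), np.float64(0.1066), np.float64(17.8), np.float64(1.7), np.int64(56), np.int64(163))
(np.float64(0.4415), np.float64(-0.1116), np.float64(-150.1), np.float64(1.3), np.int64(194), np.int64(158))
(np.float64(0.4531), np.float64(0.0085), np.float64(-166.7), np.float64(1.7), np.int64(116), np.int64(151))
(np.float64(0.6022), np.float64(-0.1073), np.float64(160.3), np.float64(1.2), np.int64(181), np.int64(45))
(np.float64(0.6097), np.float64(0.0986), np.float64(30.6), np.float64(0.6), np.int64(36), np.int64(45))
```

```bash
python3 -c "
from h import *
go(.4415,-.1116,.16,119.9)"
```

```text
now [ 0.4506 -0.3045  0.4224] 0.0 t 3.0 shift cm [ -0.91 -19.28  26.25] turn z -119.9 rel 44.1 r 0.455
```

Emit:
{"op": "drive_tool", "data": {"motion": [[[0,0,0],[0,0,-10],1],[[0,0,0],[0,0,-10],1],[[0,0,0],[0,0,-10],1],[[0,0,0],[0,0,-10],1],[[0,0,0],[0,0,-10],1],[[0,0,0],[0,0,-10],1],[[0,0,0],[0,0,-10],1],[[0,0,0],[0,0,-10],1],[[0,0,0],[0,0,-10],1],[[0,0,0],[0,0,-10],1],[[0,0,0],[0,0,-10],1],[[0,0,0],[0,0,-10],1]]}}

```text
time: 4.55
position: [0.4511, -0.3038, 0.4224]
tool_rot: [1.559, 2.727, 0.0]
ft_force: [0.5, 0.4, 0.3]
grip_width: 0.996
grip_force: 0.0
```

```bash
python3 -c "
from h import *
im,cam=grab('top')
for w in wedges(im,cam): print(*w[:4])
go(.4415,-.1116,.16,119.9)"
```

```text
0.443 0.1059 16.2 3.5
0.4407 -0.1116 -150.3 2.5
0.4528 0.008 -166.4 2.8
0.602 -0.1077 161.2 2.6
0.61 0.0981 31.3 3.0
now [ 0.451  -0.3039  0.4224] 120.8 t 4.6 shift cm [17.01  9.01 26.24] turn z 0.9 rel 44.1 r 0.455
```

Emit:
{"op": "drive_tool", "data": {"motion": [[[2.8,1.5,4.4],[0,0,0],1],[[2.8,1.5,4.4],[0,0,0],1],[[2.8,1.5,4.4],[0,0,0],1],[[2.8,1.5,4.4],[0,0,0],1],[[2.9,1.5,4.4],[0,0,0],1],[[2.9,1.5,4.2],[0,0,0.7],1],[[0,0,0],[0,0,0],1],[[0,0,0],[0,0,0],1]]}}

```text
time: 5.6
position: [0.444, -0.1132, 0.161]
tool_rot: [1.588, 2.709, 0.0]
ft_force: [-0.1, -0.4, 1.1]
grip_width: 1.004
grip_force: 0.0
```

```bash
python3 -c "
from h import *
go(.4415,-.1116,.10,119.9)"
```

```text
now [ 0.444  -0.1132  0.161 ] 119.2 t 5.6 shift cm [ 0.27 -0.14  6.1 ] turn z -0.7 rel 44.1 r 0.455
```

Emit:
{"op": "drive_tool", "data": {"motion": [[[0.3,-0.1,2],[0,0,-0.7],1],[[0,0,2],[0,0,0],1],[[0,0,2.1],[0,0,0],1],[[0,0,0],[0,0,0],1],[[0,0,0],[0,0,0],-1],[[0,0,0],[0,0,0],-1],[[0,0,0],[0,0,0],-1],[[0,0,0],[0,0,0],-1],[[0,0,0],[0,0,0],-1],[[0,0,0],[0,0,0],-1]], "force": 25}}

```text
time: 6.85
position: [0.4408, -0.1113, 0.0992]
tool_rot: [-1.573, -2.72, 0.0]
ft_force: [-0.5, 0.2, 0.9]
grip_width: 0.401
grip_force: 0.0
```

```bash
python3 -c "
from h import *
ty=np.array([.9992,-.0401])
P=lambda y: np.array([.5348,-.304])+ty*y/1000
x,y=P(-83+5); print(x,y); go(x,y,.17,177.7)"
```

```text
0.45686240000000006 -0.3008722
now [ 0.4408 -0.1113  0.0992] 119.9 t 6.8 shift cm [-17.23  -8.06  -7.08] turn z -57.8 rel 121.1 r 0.547
```

Emit:
{"op": "drive_tool", "data": {"motion": [[[0,0,0],[0,0,0],-1],[[0,0,0],[0,0,0],-1],[[0,0,0],[0,0,0],-1],[[0,0,0],[0,0,0],-1],[[0,0,0],[0,0,0],-1],[[0,0,0],[0,0,0],-1],[[0,0,-2],[0,0,0],-1],[[0,0,-5],[0,0,0],-1]], "force": 25}}

```text
time: 7.85
position: [0.4387, -0.1109, 0.1678]
tool_rot: [-1.57, -2.714, 0.001]
ft_force: [0.7, 0.7, -1.3]
grip_width: 0.134
grip_force: 25.0
```

Emit:
{"op": "drive_tool", "data": {"motion": [[[-4.3,-2,0],[0,0,0],-1],[[-4.3,-2,0],[0,0,0],-1],[[-4.3,-2,0],[0,0,0],-1],[[-4.3,-2,0],[0,0,0],-1],[[0,0,0],[0,0,-10],-1],[[0,0,0],[0,0,-10],-1],[[0,0,0],[0,0,-10],-1],[[0,0,0],[0,0,-10],-1],[[0,0,0],[0,0,-10],-1],[[0,0,0],[0,0,-7.8],-1],[[0,0,0],[0,0,0],-1],[[0,0,0],[0,0,0],-1]]}}

```text
time: 9.35
position: [0.457, -0.3003, 0.169]
tool_rot: [-0.067, -3.14, -0.0]
ft_force: [-0.5, -0.1, -1.2]
grip_width: 0.136
grip_force: 25.0
```

```bash
cat >> h.py <<'E'
ty=np.array([.9992,-.0401])
def place(k,z,off=0,head=177.7):
    x,y=np.array([.5348,-.304])+ty*(-83+32.6*(k-1)+off)/1000
    go(x,y,z,head)
    p,_,s=pose(); d=p[:2]-np.array([.5348,-.304]); print("tcp in tray mm: x",round(d@[ty[1],-ty[0]]*1000,1),"y",round(d@ty*1000,1),"from nominal",round(d@ty*1000+83-32.6*(k-1),1),"F",np.round(s["ft_force"],1),"grip",round(s["grip_width"],3),round(s["grip_force"],1))
E
python3 -c "
from h import *
place(1,.106,5)
im,cam=grab('wrist','w3')"
```

```text
now [ 0.457  -0.3003  0.169 ] 177.6 t 9.3 shift cm [ 0.01 -0.06  6.3 ] turn z -0.1 rel 121.1 r 0.547
tcp in tray mm: x -0.6 y -77.9 from nominal 5.1 F [-0.5 -0.1 -1.2] grip 0.136 25.0
```

View pics/w3.png

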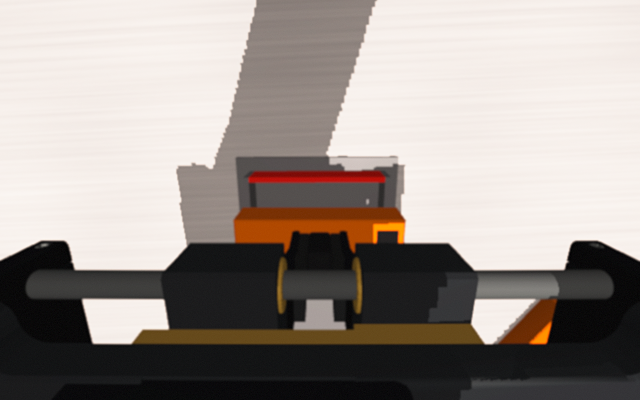

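The picture shows the wedge held flat in the grip over the tray, straight side towards the red wall (row 176), head to the right – as wanted for place 1.

Emit:
{"op": "drive_tool", "data": {"motion": [[[0,-0.06,3],[0,0,0],-1],[[0,0,2],[0,0,0],-1],[[0,0,0.9],[0,0,0],-1],[[0,0,0.4],[0,0,0],-1],[[0,0,0],[0,0,0],-1],[[0.2,0,0.15],[0,0,0],-1],[[0.2,0,0],[0,0,0],-1],[[0.1,0,0],[0,0,0],-1],[[0,0,0],[0,0,0],-1],[[0,0,0],[0,0,0],-1]]}}

```text
time: 10.65
position: [0.4523, -0.3007, 0.1048]
tool_rot: [0.063, 3.141, -0.0]
ft_force: [0.6, 0.3, -1.1]
grip_width: 0.136
grip_force: 25.0
```

```bash
python3 -c "
from h import *
place(1,.1045)"
```

```text
now [ 0.4523 -0.3007  0.1048] 177.7 t 10.7 shift cm [0.04 0.   0.03] turn z 0.0 rel 121.3 r 0.543
tcp in tray mm: x 0.0 y -82.6 from nominal 0.4 F [ 0.6  0.3 -1.1] grip 0.136 25.0
```

Emit:
{"op": "drive_tool", "data": {"motion": [[[0.1,0,0.1],[0,0,0],-1],[[0.1,0,0],[0,0,0],-1],[[0.1,0,0],[0,0,0],-1],[[0,0,0],[0,0,0],-1],[[0,0,0],[0,0,0],-1]]}}

```text
time: 11.28
position: [0.4509, -0.3007, 0.1043]
tool_rot: [0.062, 3.137, -0.002]
ft_force: [4.7, -0.8, -1.2]
grip_width: 0.136
grip_force: 25.0
```

```bash
python3 -c "
from h import *
place(1,.1045)"
```

```text
now [ 0.4509 -0.3007  0.1043] 177.7 t 11.3 shift cm [-0.09  0.01 -0.01] turn z 0.0 rel 121.3 r 0.543
tcp in tray mm: x 0.1 y -83.9 from nominal -0.9 F [ 4.7 -0.8 -1.2] grip 0.136 25.0
```

Emit:
{"op": "drive_tool", "data": {"motion": [[[0,0,0.1],[0,0,0],-1],[[0,0,0],[0,0,0],-0.2],[[0,0,0],[0,0,0],-0.2],[[0,0,0],[0,0,0],-0.2],[[0,0,0],[0,0,0],-0.2],[[0,0,-3],[0,0,0],-0.2],[[0,0,-6],[0,0,0],-0.2],[[0,0,0],[0,0,0],-0.2]]}}

```text
time: 12.28
position: [0.4518, -0.3019, 0.1975]
tool_rot: [0.063, 3.134, -0.009]
ft_force: [-0.7, -0.6, -0.1]
grip_width: 0.399
grip_force: 0.0
```

```bash
python3 -c "
from h import *
im,cam=grab('top')
for w in wedges(im,cam): print(*w[:4])
go(.4430,.1064,.16,17.3+90)
go(.6022,-.1073,.16,160.5-90)"
```

```text
0.443 0.1059 16.2 3.5
0.4528 0.008 -166.4 2.8
0.602 -0.1077 161.2 2.6
0.6108 0.0988 29.9 2.1
now [ 0.4503 -0.3013  0.195 ] 177.7 t 12.3 shift cm [ 2.38 40.72  3.35] turn z 70.4 rel 3.8 r 0.456
now [ 0.4503 -0.3013  0.195 ] 177.7 t 12.3 shift cm [-14.39  20.01   3.48] turn z 107.2 rel -9.4 r 0.612
```

Emit:
{"op": "drive_tool", "data": {"motion": [[[0.3,5.8,0.5],[0,0,0],-0.2],[[0.3,5.8,0.5],[0,0,0],-0.2],[[0.3,5.8,0.5],[0,0,0],-0.2],[[0.3,5.8,0.5],[0,0,0],-0.2],[[0.4,5.8,0.5],[0,0,0],-0.2],[[0.4,5.8,0.5],[0,0,0],-0.2],[[0.4,5.9,0.5],[0,0,0],-0.2]]}}

```text
time: 13.2
position: [0.4404, 0.1082, 0.1566]
tool_rot: [-0.064, -3.14, 0.002]
ft_force: [-0.1, -0.1, 0.1]
grip_width: 0.4
grip_force: 0.0
```

Emit:
{"op": "drive_tool", "data": {"motion": [[[0,0,0],[0,0,10],-0.2],[[0,0,0],[0,0,10],-0.2],[[0,0,0],[0,0,10],-0.2],[[0,0,0],[0,0,10],-0.2],[[0,0,0],[0,0,10],-0.2],[[0,0,0],[0,0,10],-0.2],[[0,0,0],[0,0,10.4],-0.2],[[0,0,0],[0,0,0],-0.2],[[0,0,0],[0,0,0],-0.2]]}}

```text
time: 14.32
position: [0.441, 0.1069, 0.1571]
tool_rot: [-1.857, -2.533, 0.001]
ft_force: [0.1, 0.1, 0.8]
grip_width: 0.397
grip_force: 0.0
```

```bash
python3 -c "
from h import *
go(.4430,.1064,.0995,17.3+90)"
```

```text
now [0.441  0.1069 0.1571] 107.5 t 14.3 shift cm [-0.11  0.18  5.76] turn z 0.2 rel 3.8 r 0.456
```

Emit:
{"op": "drive_tool", "data": {"motion": [[[-0.1,0.2,2.5],[0,0,0],-0.2],[[0,0,2.3],[0,0,0],-0.2],[[0,0,1],[0,0,0],-0.2],[[0,0,0],[0,0,0],-1],[[0,0,0],[0,0,0],-1],[[0,0,0],[0,0,0],-1],[[0,0,0],[0,0,0],-1],[[0,0,0],[0,0,0],-1],[[0,0,0],[0,0,0],-1],[[0,0,-2],[0,0,0],-1],[[0,0,-5],[0,0,0],-1]]}}

```text
time: 15.7
position: [0.4417, 0.1062, 0.1685]
tool_rot: [-1.858, -2.527, 0.005]
ft_force: [1.4, -0.6, -0.5]
grip_width: 0.139
grip_force: 25.0
```

Emit:
{"op": "drive_tool", "data": {"motion": [[[0,0,0],[0,0,-10],-1],[[0,0,0],[0,0,-10],-1],[[0,0,0],[0,0,-10],-1],[[0,0,0],[0,0,-10],-1],[[0,0,0],[0,0,-10],-1],[[0,0,0],[0,0,-10],-1],[[0,0,0],[0,0,-10.4],-1]]}}

```text
time: 16.58
position: [0.4433, 0.1066, 0.1694]
tool_rot: [-0.053, -3.141, 0.001]
ft_force: [0.4, -0.4, -1.3]
grip_width: 0.138
grip_force: 25.0
```

Emit:
{"op": "drive_tool", "data": {"motion": [[[-0.9,-5.8,0],[0,0,0],-1],[[-0.9,-5.8,0],[0,0,0],-1],[[-0.9,-5.8,0],[0,0,0],-1],[[-0.9,-5.8,0],[0,0,0],-1],[[-0.9,-5.8,0],[0,0,0],-1],[[-0.9,-5.8,0],[0,0,0],-1],[[-1,-5.8,0],[0,0,0],-1],[[0,0,0],[0,0,0],-1],[[0,0,0],[0,0,0],-1]]}}

```text
time: 17.7
position: [0.4911, -0.3008, 0.169]
tool_rot: [-0.063, -3.14, -0.003]
ft_force: [0.2, 1.0, -1.3]
grip_width: 0.138
grip_force: 25.0
```

```bash
python3 -c "
from h import *
place(2,.106,6)"
```

```text
now [ 0.4911 -0.3008  0.169 ] 177.7 t 17.7 shift cm [ 0.06 -0.15  6.3 ] turn z -0.0 rel 119.3 r 0.576
tcp in tray mm: x -1.4 y -43.7 from nominal 6.7 F [ 0.2  1.  -1.3] grip 0.138 25.0
```

Emit:
{"op": "drive_tool", "data": {"motion": [[[0,-0.15,3],[0,0,0],-1],[[0,0,2],[0,0,0],-1],[[0,0,0.9],[0,0,0],-1],[[0,0,0.4],[0,0,0],-1],[[0,0,0.2],[0,0,0],-1],[[0.2,0,0],[0,0,0],-1],[[0.2,0,0],[0,0,0],-1],[[0.2,0,0],[0,0,0],-1],[[0,0,0],[0,0,0],-1],[[0,0,0],[0,0,0],-1]]}}

```text
time: 18.95
position: [0.4859, -0.3031, 0.1055]
tool_rot: [0.063, 3.14, -0.001]
ft_force: [0.5, 0.7, 5.6]
grip_width: 0.137
grip_force: 25.0
```

```bash
python3 -c "
from h import *
place(2,.1045)"
```

```text
now [ 0.4859 -0.3031  0.1055] 177.7 t 18.9 shift cm [0.15 0.11 0.1 ] turn z 0.0 rel 119.6 r 0.571
tcp in tray mm: x 1.1 y -48.9 from nominal 1.5 F [0.5 0.7 5.6] grip 0.137 25.0
```

Emit:
{"op": "drive_tool", "data": {"motion": [[[0.1,-0.1,-0.1],[0,0,0],-1],[[0.1,0,0],[0,0,0],-1],[[0.1,0,0],[0,0,0],-1],[[0,0,0],[0,0,0],-1],[[0,0,0],[0,0,0],-1]]}}

```text
time: 19.58
position: [0.4834, -0.3036, 0.1057]
tool_rot: [0.062, 3.138, -0.0]
ft_force: [5.1, -1.0, -2.4]
grip_width: 0.141
grip_force: 25.0
```

```bash
python3 -c "
from h import *
place(2,.1045)"
```

```text
now [ 0.4834 -0.3036  0.1057] 177.7 t 19.6 shift cm [-0.1   0.17  0.12] turn z 0.0 rel 119.6 r 0.571
tcp in tray mm: x 1.7 y -51.4 from nominal -1.0 F [ 5.1 -1.  -2.4] grip 0.141 25.0
```

Emit:
{"op": "drive_tool", "data": {"motion": [[[-0.2,0.15,0],[0,0,0],-1],[[0,0,0],[0,0,0],-1],[[0.1,0,0],[0,0,0],-1],[[0.1,0,0],[0,0,0],-1],[[0.05,0,0],[0,0,0],-1],[[0,0,0.1],[0,0,0],-1],[[0,0,0],[0,0,0],-1]]}}

```text
time: 20.45
position: [0.4835, -0.3026, 0.1056]
tool_rot: [0.062, 3.137, -0.002]
ft_force: [5.1, -2.3, -0.7]
grip_width: 0.133
grip_force: 25.0
```

```bash
python3 -c "
from h import *
place(2,.1045)"
```

```text
now [ 0.4835 -0.3026  0.1056] 177.7 t 20.4 shift cm [-0.09  0.07  0.11] turn z 0.0 rel 119.6 r 0.571
tcp in tray mm: x 0.7 y -51.3 from nominal -0.9 F [ 5.1 -2.3 -0.7] grip 0.133 25.0
```

Emit:
{"op": "drive_tool", "data": {"motion": [[[0,0,0],[0,0,0],-0.2],[[0,0,0],[0,0,0],-0.2],[[0,0,0],[0,0,0],-0.2],[[0,0,0],[0,0,0],-0.2],[[0,0,-3],[0,0,0],-0.2],[[0,0,-6],[0,0,0],-0.2],[[0,0,0],[0,0,0],-0.2]]}}

```text
time: 21.32
position: [0.4846, -0.3032, 0.1997]
tool_rot: [0.063, 3.134, -0.009]
ft_force: [0.2, 0.1, 0.1]
grip_width: 0.402
grip_force: 0.0
```

```bash
python3 -c "
from h import *
im,cam=grab('top','t2')
cv2.imwrite('pics/t2c.png',cv2.resize(im[100:270,240:460],None,fx=3,fy=3,interpolation=cv2.INTER_CUBIC))
for w in wedges(im,cam): print(*w[:4])
go(.4530,.0083,.16,-166.6-90)"
```

```text
0.4528 0.008 -166.4 2.8
0.602 -0.1077 161.2 2.6
0.61 0.0981 31.3 3.0
now [ 0.4831 -0.3027  0.1971] 177.7 t 21.4 shift cm [ 4.26 30.96  3.6 ] turn z 74.3 rel 12.4 r 0.453
```

View pics/t2c.png

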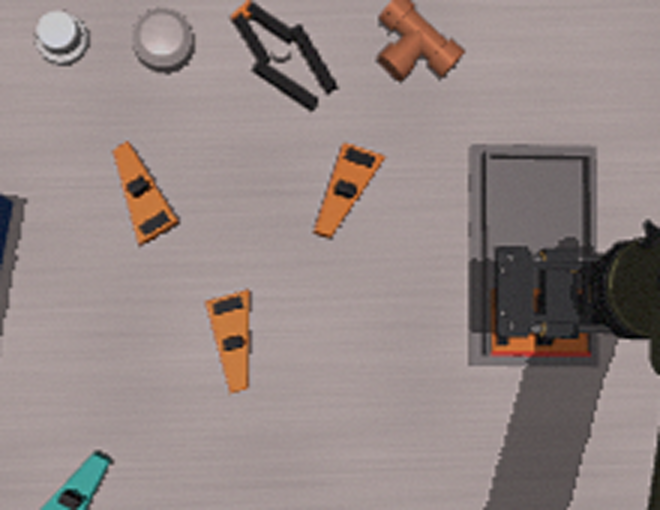

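The crop shows the two placed wedges under the gripper by the red wall, three wedges left, bystanders unmoved. Next: the middle wedge (crop 230,340) to place 3.

Emit:
{"op": "drive_tool", "data": {"motion": [[[0.7,5.2,0.6],[0,0,0],-0.2],[[0.7,5.2,0.6],[0,0,0],-0.2],[[0.7,5.2,0.6],[0,0,0],-0.2],[[0.7,5.2,0.6],[0,0,0],-0.2],[[0.7,5.2,0.6],[0,0,0],-0.2],[[0.7,5,0.6],[0,0,0],-0.2]]}}

```text
time: 22.12
position: [0.4509, 0.0108, 0.1574]
tool_rot: [-0.063, -3.139, 0.0]
ft_force: [0.5, 0.6, -0.2]
grip_width: 0.4
grip_force: 0.0
```

Emit:
{"op": "drive_tool", "data": {"motion": [[[0,0,0],[0,0,10],-0.2],[[0,0,0],[0,0,10],-0.2],[[0,0,0],[0,0,10],-0.2],[[0,0,0],[0,0,10],-0.2],[[0,0,0],[0,0,10],-0.2],[[0,0,0],[0,0,10],-0.2],[[0,0,0],[0,0,10],-0.2],[[0,0,0],[0,0,4.3],-0.2],[[0,0,0],[0,0,0],-0.2],[[0,0,0],[0,0,0],-0.2]]}}

```text
time: 23.38
position: [0.4518, 0.0093, 0.1581]
tool_rot: [-1.945, -2.466, 0.001]
ft_force: [-0.5, 0.6, -0.1]
grip_width: 0.399
grip_force: 0.0
```

```bash
python3 -c "
from h import *
go(.4530,.0083,.0995,-166.6-90)"
```

```text
now [0.4518 0.0093 0.1581] 103.5 t 23.4 shift cm [-0.12  0.1   5.86] turn z 0.1 rel 12.4 r 0.453
```

Emit:
{"op": "drive_tool", "data": {"motion": [[[-0.1,0.1,2.5],[0,0,0],-0.2],[[0,0,2.4],[0,0,0],-0.2],[[0,0,1],[0,0,0],-0.2],[[0,0,0],[0,0,0],-1],[[0,0,0],[0,0,0],-1],[[0,0,0],[0,0,0],-1],[[0,0,0],[0,0,0],-1],[[0,0,0],[0,0,0],-1],[[0,0,0],[0,0,0],-1],[[0,0,-2],[0,0,0],-1],[[0,0,-5],[0,0,0],-1]]}}

```text
time: 24.75
position: [0.4513, 0.0084, 0.1683]
tool_rot: [-1.943, -2.461, 0.003]
ft_force: [0.9, -0.1, -2.4]
grip_width: 0.135
grip_force: 25.0
```

Emit:
{"op": "drive_tool", "data": {"motion": [[[0,0,0],[0,0,-10],-1],[[0,0,0],[0,0,-10],-1],[[0,0,0],[0,0,-10],-1],[[0,0,0],[0,0,-10],-1],[[0,0,0],[0,0,-10],-1],[[0,0,0],[0,0,-10],-1],[[0,0,0],[0,0,-10],-1],[[0,0,0],[0,0,-4.3],-1]]}}

```text
time: 25.75
position: [0.4531, 0.0085, 0.1693]
tool_rot: [-0.058, -3.14, 0.0]
ft_force: [-0.0, 0.2, -1.8]
grip_width: 0.137
grip_force: 25.0
```

Emit:
{"op": "drive_tool", "data": {"motion": [[[-1.4,-5.2,0],[0,0,0],-1],[[-1.4,-5.2,0],[0,0,0],-1],[[-1.4,-5.2,0],[0,0,0],-1],[[-1.4,-5.2,0],[0,0,0],-1],[[-1.4,-5.2,0],[0,0,0],-1],[[-1.3,-5,0],[0,0,0],-1],[[0,0,0],[0,0,0],-1],[[0,0,0],[0,0,0],-1]]}}

```text
time: 26.75
position: [0.5238, -0.3036, 0.1689]
tool_rot: [-0.063, -3.14, -0.003]
ft_force: [0.4, 1.1, -2.8]
grip_width: 0.136
grip_force: 25.0
```

```bash
python3 -c "
from h import *
place(3,.106,6)"
```

```text
now [ 0.5238 -0.3036  0.1689] 177.7 t 26.8 shift cm [ 0.07 -0.01  6.29] turn z 0.0 rel 117.8 r 0.605
tcp in tray mm: x 0.0 y -11.1 from nominal 6.7 F [ 0.4  1.1 -2.8] grip 0.136 25.0
```

Emit:
{"op": "drive_tool", "data": {"motion": [[[0,0,3],[0,0,0],-1],[[0,0,2],[0,0,0],-1],[[0,0,0.9],[0,0,0],-1],[[0,0,0.4],[0,0,0],-1],[[0.2,0,0.1],[0,0,0],-1],[[0.2,0,0],[0,0,0],-1],[[0.2,0,0],[0,0,0],-1],[[0.1,0,0],[0,0,0],-1],[[0.1,0,0],[0,0,0],-1],[[0,0,0],[0,0,0],-1],[[0,0,0],[0,0,0],-1]]}}

```text
time: 28.12
position: [0.5161, -0.3042, 0.1057]
tool_rot: [0.063, 3.141, -0.0]
ft_force: [-0.1, 0.6, -1.8]
grip_width: 0.14
grip_force: 25.0
```

```bash
python3 -c "
from h import *
place(3,.1045)"
```

```text
now [ 0.5161 -0.3042  0.1057] 177.7 t 28.1 shift cm [-0.09  0.1   0.12] turn z 0.0 rel 118.1 r 0.599
tcp in tray mm: x 1.0 y -18.7 from nominal -0.9 F [-0.1  0.6 -1.8] grip 0.14 25.0
```

Emit:
{"op": "drive_tool", "data": {"motion": [[[0.1,0.1,0.1],[0,0,0],-1],[[0.1,0,0],[0,0,0],-1],[[0.05,0,0],[0,0,0],-1],[[0,0,0],[0,0,0],-1],[[0,0,0],[0,0,0],-1]]}}

```text
time: 28.75
position: [0.5154, -0.3038, 0.1057]
tool_rot: [0.062, 3.136, -0.003]
ft_force: [5.3, -2.0, -0.5]
grip_width: 0.131
grip_force: 25.0
```

```bash
python3 -c "
from h import *
place(3,.1045)"
```

```text
now [ 0.5154 -0.3038  0.1057] 177.7 t 28.8 shift cm [-0.16  0.05  0.12] turn z 0.0 rel 118.1 r 0.599
tcp in tray mm: x 0.5 y -19.4 from nominal -1.6 F [ 5.3 -2.  -0.5] grip 0.131 25.0
```

Emit:
{"op": "drive_tool", "data": {"motion": [[[0,0,0.1],[0,0,0],-1],[[0,0,0],[0,0,0],-0.2],[[0,0,0],[0,0,0],-0.2],[[0,0,0],[0,0,0],-0.2],[[0,0,0],[0,0,0],-0.2],[[0,0,-3],[0,0,0],-0.2],[[0,0,-6],[0,0,0],-0.2],[[0,0,0],[0,0,0],-0.2]]}}

```text
time: 29.75
position: [0.5164, -0.304, 0.1988]
tool_rot: [0.062, 3.133, -0.008]
ft_force: [0.1, 0.3, -0.1]
grip_width: 0.403
grip_force: 0.0
```

```bash
python3 -c "
from h import *
im,cam=grab('top')
for w in wedges(im,cam): print(*w[:4])
go(.6102,.0985,.16,30.4+90)"
```

```text
0.4619 -0.2776 178.5 25.3
0.602 -0.1077 161.2 2.6
0.61 0.0981 31.3 3.0
now [ 0.5149 -0.3036  0.1961] 177.7 t 29.8 shift cm [-7.91 40.57  3.53] turn z 57.3 rel 21.2 r 0.618
```

Emit:
{"op": "drive_tool", "data": {"motion": [[[-1.1,5.8,0.5],[0,0,0],-0.2],[[-1.1,5.8,0.5],[0,0,0],-0.2],[[-1.1,5.8,0.5],[0,0,0],-0.2],[[-1.1,5.8,0.5],[0,0,0],-0.2],[[-1.1,5.8,0.5],[0,0,0],-0.2],[[-1.2,5.8,0.5],[0,0,0],-0.2],[[-1.2,5.8,0.5],[0,0,0],-0.2]]}}

```text
time: 30.68
position: [0.6082, 0.1007, 0.1569]
tool_rot: [-0.063, -3.139, 0.001]
ft_force: [1.3, 0.6, 0.4]
grip_width: 0.401
grip_force: 0.0
```

Emit:
{"op": "drive_tool", "data": {"motion": [[[0,0,0],[0,0,10],-0.2],[[0,0,0],[0,0,10],-0.2],[[0,0,0],[0,0,10],-0.2],[[0,0,0],[0,0,10],-0.2],[[0,0,0],[0,0,10],-0.2],[[0,0,0],[0,0,7.3],-0.2],[[0,0,0],[0,0,0],-0.2],[[0,0,0],[0,0,0],-0.2]]}}

```text
time: 31.68
position: [0.6083, 0.0993, 0.1578]
tool_rot: [-1.557, -2.727, 0.002]
ft_force: [-0.3, 1.0, 0.2]
grip_width: 0.399
grip_force: 0.0
```

```bash
python3 -c "
from h import *
go(.6102,.0985,.0995,30.4+90)"
```

```text
now [0.6083 0.0993 0.1578] 120.5 t 31.7 shift cm [-0.17  0.13  5.83] turn z 0.1 rel 21.2 r 0.618
```

Emit:
{"op": "drive_tool", "data": {"motion": [[[-0.2,0.1,2.5],[0,0,0],-0.2],[[0,0,2.4],[0,0,0],-0.2],[[0,0,1],[0,0,0],-0.2],[[0,0,0],[0,0,0],-1],[[0,0,0],[0,0,0],-1],[[0,0,0],[0,0,0],-1],[[0,0,0],[0,0,0],-1],[[0,0,0],[0,0,0],-1],[[0,0,0],[0,0,0],-1],[[0,0,-2],[0,0,0],-1],[[0,0,-5],[0,0,0],-1]]}}

```text
time: 33.05
position: [0.6084, 0.0974, 0.1681]
tool_rot: [-1.558, -2.722, 0.007]
ft_force: [1.3, -0.3, -1.1]
grip_width: 0.138
grip_force: 25.0
```

Emit:
{"op": "drive_tool", "data": {"motion": [[[0,0,0],[0,0,-10],-1],[[0,0,0],[0,0,-10],-1],[[0,0,0],[0,0,-10],-1],[[0,0,0],[0,0,-10],-1],[[0,0,0],[0,0,-10],-1],[[0,0,0],[0,0,-7.3],-1]]}}

```text
time: 33.8
position: [0.6103, 0.0979, 0.1701]
tool_rot: [-0.056, -3.14, 0.001]
ft_force: [-0.1, 0.3, -0.5]
grip_width: 0.134
grip_force: 25.0
```

Emit:
{"op": "drive_tool", "data": {"motion": [[[0.5,-5.8,0],[0,0,0],-1],[[0.5,-5.8,0],[0,0,0],-1],[[0.5,-5.8,0],[0,0,0],-1],[[0.6,-5.8,0],[0,0,0],-1],[[0.6,-5.8,0],[0,0,0],-1],[[0.6,-5.8,0],[0,0,0],-1],[[0.6,-5.8,0],[0,0,0],-1],[[0,0,0],[0,0,0],-1],[[0,0,0],[0,0,0],-1]]}}

```text
time: 34.92
position: [0.5552, -0.3056, 0.1699]
tool_rot: [-0.064, -3.141, -0.002]
ft_force: [0.1, 0.3, -1.3]
grip_width: 0.137
grip_force: 25.0
```

```bash
python3 -c "
from h import *
place(4,.106,6)"
```

```text
now [ 0.5552 -0.3056  0.1699] 177.7 t 34.9 shift cm [-0.04  0.08  6.39] turn z -0.0 rel 116.5 r 0.634
tcp in tray mm: x 0.8 y 20.4 from nominal 5.6 F [ 0.1  0.3 -1.3] grip 0.137 25.0
```

Emit:
{"op": "drive_tool", "data": {"motion": [[[0,0.08,3],[0,0,0],-1],[[0,0,2],[0,0,0],-1],[[0,0,0.9],[0,0,0],-1],[[0,0,0.4],[0,0,0],-1],[[0.2,0,0.2],[0,0,0],-1],[[0.2,0,0],[0,0,0],-1],[[0.1,0,0],[0,0,0],-1],[[0.1,0,0],[0,0,0],-1],[[0,0,0],[0,0,0],-1],[[0,0,0],[0,0,0],-1]]}}

```text
time: 36.17
position: [0.552, -0.3038, 0.1065]
tool_rot: [0.06, 3.136, -0.001]
ft_force: [3.7, 1.3, 4.8]
grip_width: 0.138
grip_force: 25.0
```

```bash
python3 -c "
from h import *
place(4,.1045)"
```

```text
now [ 0.552  -0.3038  0.1065] 177.8 t 36.2 shift cm [ 0.24 -0.09  0.2 ] turn z 0.1 rel 116.7 r 0.628
tcp in tray mm: x -0.9 y 17.2 from nominal 2.4 F [3.7 1.3 4.8] grip 0.138 25.0
```

Emit:
{"op": "drive_tool", "data": {"motion": [[[-0.3,-0.1,-0.15],[0,0,0],-1],[[0,0,0],[0,0,0],-1],[[0.1,0,0],[0,0,0],-1],[[0.1,0,0],[0,0,0],-1],[[0.1,0,0],[0,0,0],-1],[[0,0,0],[0,0,0],-1],[[0,0,0],[0,0,0],-1]]}}

```text
time: 37.05
position: [0.5497, -0.3061, 0.1065]
tool_rot: [0.063, 3.14, -0.001]
ft_force: [3.4, 0.9, 4.1]
grip_width: 0.135
grip_force: 25.0
```

```bash
python3 -c "
from h import *
place(4,.1045)
im,cam=grab('scene')
cv2.imwrite('pics/s4c.png',cv2.resize(im[215:345,150:290],None,fx=4,fy=4,interpolation=cv2.INTER_CUBIC))"
```

```text
now [ 0.5497 -0.3061  0.1065] 177.7 t 37.0 shift cm [0.02 0.15 0.2 ] turn z 0.0 rel 116.7 r 0.628
tcp in tray mm: x 1.5 y 15.0 from nominal 0.2 F [3.4 0.9 4.1] grip 0.135 25.0
```

View pics/s4c.png

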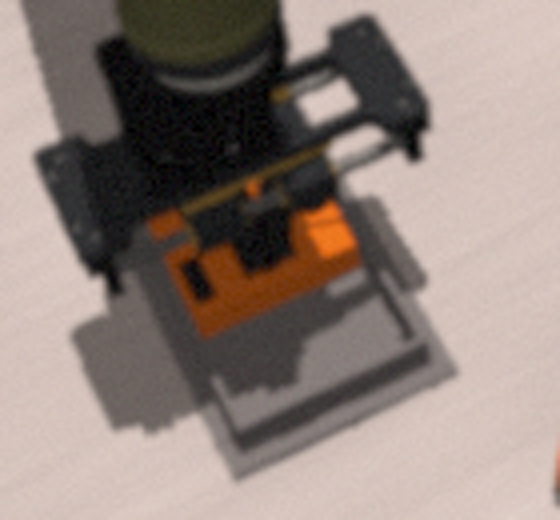

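The scene crop shows wedge 4 flat between the walls, against the row. Continue pushing gently.

Emit:
{"op": "drive_tool", "data": {"motion": [[[0.1,0.1,-0.05],[0,0,0],-1],[[0.1,0,0],[0,0,0],-1],[[0,0,0],[0,0,0],-1],[[0,0,0],[0,0,0],-1]]}}

```text
time: 37.6
position: [0.5474, -0.3055, 0.1065]
tool_rot: [0.063, 3.141, -0.001]
ft_force: [4.9, -2.2, -0.2]
grip_width: 0.137
grip_force: 25.0
```

```bash
python3 -c "
from h import *
place(4,.1045)"
```

```text
now [ 0.5474 -0.3055  0.1065] 177.7 t 37.6 shift cm [-0.21  0.1   0.2 ] turn z -0.0 rel 116.7 r 0.628
tcp in tray mm: x 1.0 y 12.7 from nominal -2.1 F [ 4.9 -2.2 -0.2] grip 0.137 25.0
```

Emit:
{"op": "drive_tool", "data": {"motion": [[[0,0,0.05],[0,0,0],-1],[[0,0,0],[0,0,0],-0.2],[[0,0,0],[0,0,0],-0.2],[[0,0,0],[0,0,0],-0.2],[[0,0,0],[0,0,0],-0.2],[[0,0,-3],[0,0,0],-0.2],[[0,0,-6],[0,0,0],-0.2],[[0,0,0],[0,0,0],-0.2]]}}

```text
time: 38.6
position: [0.5503, -0.3054, 0.2017]
tool_rot: [0.062, 3.133, -0.007]
ft_force: [-0.7, 0.3, -0.0]
grip_width: 0.398
grip_force: 0.0
```

```bash
python3 -c "
from h import *
im,cam=grab('top')
for w in wedges(im,cam): print(*w[:4])
go(.6022,-.1075,.16,160.6-90)"
```

```text
0.4786 -0.2791 -180.0 11.0
0.602 -0.1077 161.2 2.6
now [ 0.5488 -0.3051  0.1988] 177.7 t 38.6 shift cm [-4.54 19.97  3.85] turn z 107.1 rel -9.3 r 0.612
```

Emit:
{"op": "drive_tool", "data": {"motion": [[[-1.1,5,0.9],[0,0,0],-0.2],[[-1.1,5,0.9],[0,0,0],-0.2],[[-1.1,5,1],[0,0,0],-0.2],[[-1.2,4.9,1],[0,0,0],-0.2]]}}

```text
time: 39.15
position: [0.5996, -0.1062, 0.1563]
tool_rot: [-0.063, -3.138, -0.0]
ft_force: [1.1, 0.5, 0.8]
grip_width: 0.399
grip_force: 0.0
```

Emit:
{"op": "drive_tool", "data": {"motion": [[[0,0,0],[0,0,10],-0.2],[[0,0,0],[0,0,10],-0.2],[[0,0,0],[0,0,10],-0.2],[[0,0,0],[0,0,10],-0.2],[[0,0,0],[0,0,10],-0.2],[[0,0,0],[0,0,10],-0.2],[[0,0,0],[0,0,10],-0.2],[[0,0,0],[0,0,10],-0.2],[[0,0,0],[0,0,10],-0.2],[[0,0,0],[0,0,10],-0.2],[[0,0,0],[0,0,7.1],-0.2],[[0,0,0],[0,0,0],-0.2]]}}

```text
time: 40.65
position: [0.5995, -0.1077, 0.1568]
tool_rot: [-2.561, -1.816, 0.003]
ft_force: [-0.6, -0.7, 0.5]
grip_width: 0.401
grip_force: 0.0
```

```bash
python3 -c "
from h import *
go(.6022,-.1075,.0995,160.6-90)"
```

```text
now [ 0.5995 -0.1077  0.1568] 70.7 t 40.6 shift cm [0.11 0.26 5.73] turn z 0.1 rel -9.3 r 0.612
```

Emit:
{"op": "drive_tool", "data": {"motion": [[[0.1,0.2,2.5],[0,0,0],-0.2],[[0,0,2.3],[0,0,0],-0.2],[[0,0,1],[0,0,0],-0.2],[[0,0,0],[0,0,0],-1],[[0,0,0],[0,0,0],-1],[[0,0,0],[0,0,0],-1],[[0,0,0],[0,0,0],-1],[[0,0,0],[0,0,0],-1],[[0,0,0],[0,0,0],-1],[[0,0,-2],[0,0,0],-1],[[0,0,-5],[0,0,0],-1]]}}

```text
time: 42.02
position: [0.6003, -0.1073, 0.1685]
tool_rot: [-2.559, -1.813, 0.008]
ft_force: [-0.1, 0.0, -1.2]
grip_width: 0.136
grip_force: 25.0
```

Emit:
{"op": "drive_tool", "data": {"motion": [[[0,0,0],[0,0,-10],-1],[[0,0,0],[0,0,-10],-1],[[0,0,0],[0,0,-10],-1],[[0,0,0],[0,0,-10],-1],[[0,0,0],[0,0,-10],-1],[[0,0,0],[0,0,-10],-1],[[0,0,0],[0,0,-10],-1],[[0,0,0],[0,0,-10],-1],[[0,0,0],[0,0,-10],-1],[[0,0,0],[0,0,-10],-1],[[0,0,0],[0,0,-7.1],-1]]}}

```text
time: 43.4
position: [0.6022, -0.1076, 0.1706]
tool_rot: [-0.056, -3.14, 0.0]
ft_force: [-0.1, 1.0, -1.2]
grip_width: 0.134
grip_force: 25.0
```

Emit:
{"op": "drive_tool", "data": {"motion": [[[0.2,-5,0],[0,0,0],-1],[[0.2,-5,0],[0,0,0],-1],[[0.2,-5,0],[0,0,0],-1],[[0.1,-4.9,0],[0,0,0],-1],[[0,0,0],[0,0,0],-1],[[0,0,0],[0,0,0],-1]]}}

```text
time: 44.15
position: [0.5875, -0.3056, 0.1704]
tool_rot: [-0.063, -3.141, -0.002]
ft_force: [1.2, 0.8, -2.3]
grip_width: 0.137
grip_force: 25.0
```

```bash
python3 -c "
from h import *
place(5,.106,6)"
```

```text
now [ 0.5875 -0.3056  0.1704] 177.7 t 44.1 shift cm [-0.07 -0.06  6.44] turn z -0.0 rel 115.2 r 0.663
tcp in tray mm: x -0.5 y 52.7 from nominal 5.3 F [ 1.2  0.8 -2.3] grip 0.137 25.0
```

Emit:
{"op": "drive_tool", "data": {"motion": [[[0,-0.05,3],[0,0,0],-1],[[0,0,2],[0,0,0],-1],[[0,0,0.9],[0,0,0],-1],[[0,0,0.4],[0,0,0],-1],[[0.2,0,0.1],[0,0,0],-1],[[0.2,0,0],[0,0,0],-1],[[0.2,0,0],[0,0,0],-1],[[0.1,0,0],[0,0,0],-1],[[0,0,0],[0,0,0],-1],[[0,0,0],[0,0,0],-1]]}}

```text
time: 45.4
position: [0.5807, -0.3063, 0.1063]
tool_rot: [0.063, 3.141, -0.0]
ft_force: [0.0, 0.1, -1.6]
grip_width: 0.135
grip_force: 25.0
```

```bash
python3 -c "
from h import *
place(5,.1045)"
```

```text
now [ 0.5807 -0.3063  0.1063] 177.7 t 45.4 shift cm [-0.14  0.05  0.18] turn z 0.0 rel 115.4 r 0.658
tcp in tray mm: x 0.5 y 46.0 from nominal -1.4 F [ 0.   0.1 -1.6] grip 0.135 25.0
```

Emit:
{"op": "drive_tool", "data": {"motion": [[[0.1,0.05,0.1],[0,0,0],-1],[[0.1,0,0],[0,0,0],-1],[[0.1,0,0],[0,0,0],-1],[[0,0,0],[0,0,0],-1],[[0,0,0],[0,0,0],-1]]}}

```text
time: 46.02
position: [0.5789, -0.306, 0.1063]
tool_rot: [0.062, 3.138, -0.002]
ft_force: [3.9, -0.8, 5.8]
grip_width: 0.135
grip_force: 25.0
```

```bash
python3 -c "
from h import *
place(5,.1045)"
```

```text
now [ 0.5789 -0.306   0.1063] 177.7 t 46.0 shift cm [-0.32  0.02  0.18] turn z 0.0 rel 115.4 r 0.658
tcp in tray mm: x 0.2 y 44.2 from nominal -3.2 F [ 3.9 -0.8  5.8] grip 0.135 25.0
```

Emit:
{"op": "drive_tool", "data": {"motion": [[[0.1,0,-0.08],[0,0,0],-1],[[0.1,0,0],[0,0,0],-1],[[0,0,0],[0,0,0],-1],[[0,0,0],[0,0,0],-1]]}}

```text
time: 46.52
position: [0.5784, -0.3058, 0.1065]
tool_rot: [0.061, 3.134, -0.002]
ft_force: [10.2, -2.5, -1.5]
grip_width: 0.132
grip_force: 25.0
```

```bash
python3 -c "
from h import *
place(5,.1045)"
```

```text
now [ 0.5784 -0.3058  0.1065] 177.8 t 46.5 shift cm [-0.37  0.    0.21] turn z 0.1 rel 115.4 r 0.658
tcp in tray mm: x 0.0 y 43.7 from nominal -3.7 F [10.2 -2.5 -1.5] grip 0.132 25.0
```

Emit:
{"op": "drive_tool", "data": {"motion": [[[0,0,0.05],[0,0,0],-1],[[0,0,0],[0,0,0],-0.2],[[0,0,0],[0,0,0],-0.2],[[0,0,0],[0,0,0],-0.2],[[0,0,0],[0,0,0],-0.2],[[0,0,-3],[0,0,0],-0.2],[[-0.5,0,-5],[0,0,0],-0.2],[[-0.8,0,-5],[0,0,0],-0.2],[[-0.8,0,-5],[0,0,0],-0.2],[[-0.8,0,-4],[0,0,0],-0.2],[[-0.8,0,-4],[0,0,0],-0.2],[[0,0,0],[0,0,0],-0.2]]}}

```text
time: 48.02
position: [0.6142, -0.3066, 0.3695]
tool_rot: [0.062, 3.135, -0.003]
ft_force: [-0.2, 0.9, -1.3]
grip_width: 0.403
grip_force: 0.0
```

```bash
python3 -c "
from h import *
im,cam=grab('wrist')
print(pose()[:2])
np.savez('cam5.npz',*cam)
cv2.imwrite('pics/w5.png',im)
cv2.imwrite('pics/w5c.png',cv2.resize(im[0:250,170:470],None,fx=2.4,fy=2.4,interpolation=cv2.INTER_CUBIC))"
```

```text
(array([ 0.61331083, -0.30669001,  0.36698742]), np.float64(177.7388863664323))
```

View pics/w5c.png

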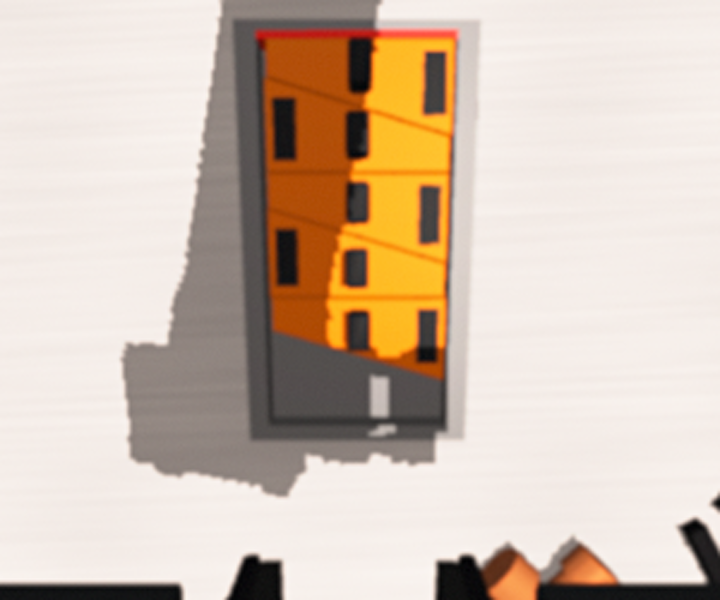

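The crop shows all five wedges flat in a snug alternating row against the red wall, with the room at the far end; lugs up. Tray base corners in the full image: (267.1,8.3), (370,8.8), (363.3,182.5), (274.2,182.9). Now the hood.

Emit:
{"op": "drive_tool", "data": {"motion": [[[0.3,5.6,-0.5],[0,0,0],-0.2],[[0.3,5.6,-0.5],[0,0,0],-0.2],[[0.3,5.6,-0.5],[0,0,0],-0.2],[[0.3,5.6,-0.5],[0,0,0],-0.2],[[0.3,5.6,-0.5],[0,0,0],-0.2],[[0.3,5.6,-0.5],[0,0,0],-0.2],[[0.4,5.7,-0.5],[0,0,0],-0.2],[[0.4,5.7,-0.5],[0,0,0],-0.2],[[0.4,5.7,-0.5],[0,0,0],-0.2],[[0.4,5.7,-0.5],[0,0,0],-0.2],[[0.4,5.5,-0.3],[0,0,0],-0.2]]}}

```text
time: 49.45
position: [0.5991, 0.3141, 0.4169]
tool_rot: [-0.063, -3.139, 0.003]
ft_force: [1.0, -0.6, -0.3]
grip_width: 0.404
grip_force: 0.0
```

Emit:
{"op": "drive_tool", "data": {"motion": [[[0,0,0],[0,0,9.2],-0.2],[[0,0,0],[0,0,0],-0.2],[[0,0,0],[0,0,0],-0.2]]}}

```text
time: 49.82
position: [0.5999, 0.3116, 0.4176]
tool_rot: [-0.313, -3.125, 0.003]
ft_force: [0.0, -0.5, -0.0]
grip_width: 0.398
grip_force: 0.0
```

```bash
python3 - <<'E'
from h import *
d=np.load('cam5.npz'); c5=tuple(d[k] for k in d.files)
p=cast([[267.1,8.3],[370,8.75],[363.3,182.5],[274.2,182.9]],c5,.005)
M=np.array([[66,-115],[-66,-115],[-66,115],[66,115]])/1000
q,t,r=kabsch(M,p); print("tray",q.round(4),np.degrees(t).round(2),r,np.linalg.norm(p-np.roll(p,-1,0),axis=1).round(4))
im,cam=grab("wrist","w6"); print(pose()[:2])
b=hsv(im,(100,100,60),(130,255,255)); ys,xs=np.nonzero(b); print(xs.min(),xs.max(),ys.min(),ys.max())
E
```

```text
tray [ 0.5347 -0.3041] -92.19 0.0011615339645132858 [0.1309 0.2274 0.1311 0.2286]
(array([0.59994625, 0.31152456, 0.41787894]), np.float64(168.50623931870783))
248 363 0 187
```

View pics/w6.png

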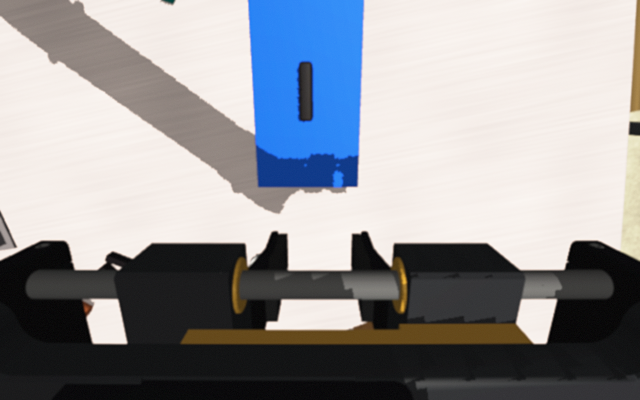

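The picture shows the blue hood top from above (columns 248–363, rows 0–187) with its bar at about (306,91).

```bash
python3 - <<'E'
from h import *
im=cv2.imread("pics/w6.png")
p,h,s=pose(); c=ctrl.calibration("wrist"); T=np.eye(4); T[:3,:3]=Ro.from_rotvec(s["tool_rot"]).as_matrix(); T[:3,3]=p
T=T@np.array(c["tool_from_camera"]); cam=(np.array(c["K"]),np.array(c["distortion"]),T[:3,:3],T[:3,3])
m=hsv(im,(0,0,0),(180,255,70)); m[:50]=0; m[135:]=0; m[:,:280]=0; m[:,330:]=0
b=rect(m,cam,.160); print("bar",b)
g=hsv(im,(100,100,60),(130,255,255))|m
L=[(np.nonzero(g[r])[0].min(),r) for r in range(10,170,10)]; R=[(np.nonzero(g[r])[0].max()+1,r) for r in range(10,170,10)]
for E in(L,R):
    q=cast(np.float64(E),cam,.128); v=np.polyfit(q[:,0],q[:,1],1); print("edge yaw",np.degrees(np.arctan(v[0])).round(2),"y at x=.508",np.polyval(v,.508).round(4))
go(b[0],b[1],.25,168.5)
E
```

```text
bar [ 0.5077  0.3154 78.1378 12.4266 55.6064]
edge yaw -11.63 y at x=.508 0.2537
edge yaw -11.43 y at x=.508 0.3785
now [0.5999 0.3115 0.4179] 168.5 t 49.9 shift cm [ 9.11 -1.44 16.79] turn z 0.0 rel 46.7 r 0.598
```

Emit:
{"op": "drive_tool", "data": {"motion": [[[2.3,-0.4,4.2],[0,0,0],-0.2],[[2.3,-0.4,4.2],[0,0,0],-0.2],[[2.3,-0.3,4.2],[0,0,0],-0.2],[[2.2,-0.3,4.2],[0,0,0],-0.2],[[0,0,0],[0,0,0],-0.2],[[0,0,0],[0,0,0],-0.2]]}}

```text
time: 50.62
position: [0.5095, 0.3171, 0.2525]
tool_rot: [0.316, 3.123, 0.002]
ft_force: [0.6, -0.5, 0.2]
grip_width: 0.399
grip_force: 0.0
```

```bash
python3 -c "
from h import *
go(.508,.3155,.201,168.5)"
```

```text
now [0.5095 0.3171 0.2525] 168.4 t 50.6 shift cm [ 0.13 -0.19  5.15] turn z -0.1 rel 46.7 r 0.598
```

Emit:
{"op": "drive_tool", "data": {"motion": [[[0.1,-0.2,2.5],[0,0,0],-0.2],[[0,0,2],[0,0,0],-0.2],[[0,0,0.6],[0,0,0],-0.2],[[0,0,0],[0,0,0],-0.2],[[0,0,0],[0,0,0],-1],[[0,0,0],[0,0,0],-1],[[0,0,0],[0,0,0],-1],[[0,0,0],[0,0,0],-1],[[0,0,0],[0,0,0],-1],[[0,0,0],[0,0,0],-1],[[0,0,0],[0,0,0],-1]], "force": 50}}

```text
time: 52.0
position: [0.5062, 0.3156, 0.1999]
tool_rot: [0.315, 3.125, -0.0]
ft_force: [-1.5, -1.1, 5.2]
grip_width: 0.155
grip_force: 50.0
```

Emit:
{"op": "drive_tool", "data": {"motion": [[[0,0,-1],[0,0,0],-1],[[0,0,-1],[0,0,0],-1],[[0,0,-2],[0,0,0],-1],[[0,0,-2],[0,0,0],-1],[[0,0,-3],[0,0,0],-1],[[0,0,-3],[0,0,0],-1],[[0,0,0],[0,0,0],-1]]}}

```text
time: 52.88
position: [0.5069, 0.3169, 0.323]
tool_rot: [0.314, 3.121, 0.005]
ft_force: [-0.3, 0.5, -2.6]
grip_width: 0.155
grip_force: 50.0
```

```bash
python3 -c "
from h import *
im,cam=grab('scene')
cv2.imwrite('pics/s7.png',im)
print(pose()[:2],ctrl.get_state()['ft_force'],ctrl.get_state()['grip_width'])"
```

```text
(array([0.50629878, 0.3161567 , 0.32082309]), np.float64(168.5176928078625)) [ 0.10868739 -0.03499284 -3.58947116] 0.15660732834103458
```

View pics/s7.png

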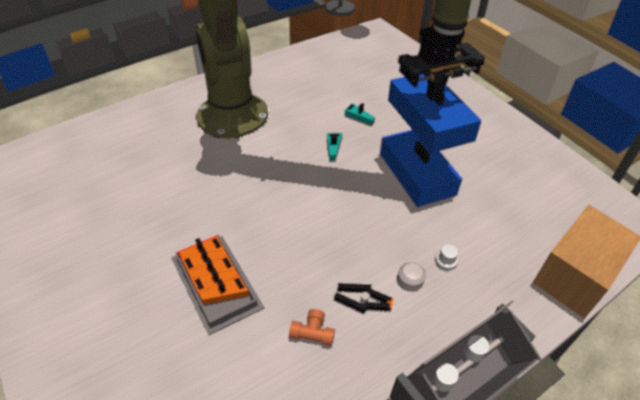

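The scene view shows the top hood lifted level and clear, the lower one still standing, and the five wedges in the tray.

Emit:
{"op": "drive_tool", "data": {"motion": [[[0,0,0],[0,0,-4.6],-1],[[0,0,0],[0,0,-4.6],-1],[[-0.4,-3,0],[0,0,0],-1],[[-0.4,-4,0],[0,0,0],-1],[[-0.4,-5,0],[0,0,0],-1],[[-0.4,-5,0],[0,0,0],-1],[[-0.4,-5,0],[0,0,0],-1],[[-0.4,-5,0],[0,0,0],-1],[[-0.4,-5,0],[0,0,0],-1],[[-0.4,-5,0],[0,0,0],-1],[[-0.4,-5,0],[0,0,0],-1],[[-0.4,-5,0],[0,0,0],-1]]}}

```text
time: 54.42
position: [0.5264, -0.1571, 0.318]
tool_rot: [-0.063, -3.139, -0.001]
ft_force: [1.0, -0.0, -2.7]
grip_width: 0.158
grip_force: 50.0
```

Emit:
{"op": "drive_tool", "data": {"motion": [[[-0.4,-5,0],[0,0,0],-1],[[-0.4,-5,0],[0,0,0],-1],[[-0.3,-3,0],[0,0,0],-1],[[-0.1,-1.9,0],[0,0,0],-1],[[0,0,0],[0,0,0],-1],[[0,0,0],[0,0,0],-1],[[0,0,0],[0,0,0],-1]]}}

```text
time: 55.3
position: [0.5339, -0.3029, 0.32]
tool_rot: [0.058, 3.141, 0.0]
ft_force: [0.9, -0.3, -2.3]
grip_width: 0.159
grip_force: 50.0
```

```bash
python3 - <<'E'
from h import *
go(.5332,-.304,.23,177.75)
im,cam=grab("wrist","w8")
g=hsv(im,(100,100,40),(130,255,255))
z=pose()[0][2]-.136+.064
rows=[r for r in range(0,230,10) if g[r].sum()>255*60]
L=[(np.nonzero(g[r])[0].min(),r) for r in rows]; R=[(np.nonzero(g[r])[0].max()+1,r) for r in rows]
for E in(L,R):
    q=cast(np.float64(E),cam,z); v=np.polyfit(q[:,0],q[:,1],1); print("edge yaw",np.degrees(np.arctan(v[0])).round(2),"y at x=.45",np.polyval(v,.45).round(4),"rms",np.std(q[:,1]-np.polyval(v,q[:,0])).round(4))
ys=[np.nonzero(g[:230,c])[0].min() for c in range(290,350,10)]; print("far edge rows",ys,cast([[320,np.mean(ys)]],cam,z),rows[0],rows[-1])
E
```

```text
now [ 0.5339 -0.3029  0.32  ] 177.9 t 55.3 shift cm [ 0.07 -0.12  9.  ] turn z 0.1 rel 117.4 r 0.614
edge yaw -1.93 y at x=.45 -0.3602 rms 0.0002
edge yaw -2.2 y at x=.45 -0.2379 rms 0.0002
far edge rows [np.int64(36), np.int64(36), np.int64(36), np.int64(36), np.int64(36), np.int64(36)] [[ 0.42524275 -0.29802736]] 40 220
```

View pics/w8.png

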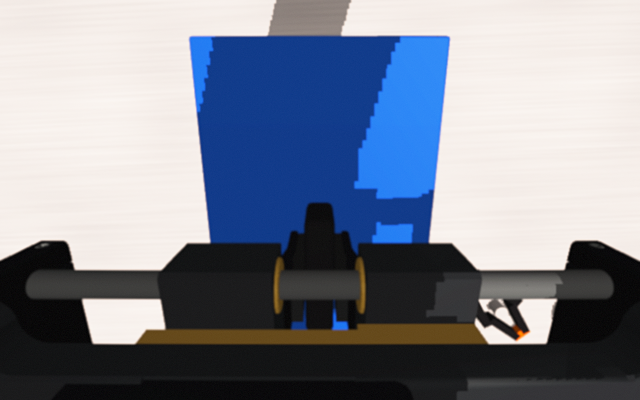

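The picture shows the hood held square over the tray (top face columns 190–450, far edge row 36).

Emit:
{"op": "drive_tool", "data": {"motion": [[[0.1,-0.15,2],[0,0,0.15],-1],[[0,0,3],[0,0,0],-1],[[0,0,3],[0,0,0],-1],[[0,0,3],[0,0,0],-1],[[0,0,2],[0,0,0],-1],[[0,0,1],[0,0,0],-1],[[0,0,0],[0,0,0],-1],[[0,0,0],[0,0,0],-1]]}}

```text
time: 56.35
position: [0.533, -0.3067, 0.1807]
tool_rot: [0.067, 3.139, -0.002]
ft_force: [0.6, 0.1, -3.1]
grip_width: 0.158
grip_force: 50.0
```

```bash
python3 - <<'E'
from h import *
go(.5330,-.3045,.141,177.75); print(ctrl.get_state()["ft_force"])
E
```

```text
now [ 0.533  -0.3067  0.1807] 177.6 t 56.4 shift cm [0.01 0.22 3.97] turn z -0.2 rel 117.5 r 0.614
[ 0.56003496  0.10716479 -3.10148308]
```

Emit:
{"op": "drive_tool", "data": {"motion": [[[0,0.2,0.5],[0,0,-0.15],-1],[[0,0,0],[0,0,0],-1],[[0,0,0],[0,0,0],-1],[[0,0,0],[0,0,0],-1]]}}

```text
time: 56.85
position: [0.5324, -0.3045, 0.1747]
tool_rot: [0.063, 3.141, -0.0]
ft_force: [0.4, 0.2, -2.6]
grip_width: 0.157
grip_force: 50.0
```

```bash
python3 - <<'E'
from h import *
go(.5330,-.3045,.141,177.75); print(ctrl.get_state()["ft_force"])
E
```

```text
now [ 0.5324 -0.3045  0.1747] 177.7 t 56.9 shift cm [-0.06  0.    3.37] turn z -0.0 rel 117.5 r 0.614
[ 0.3821878   0.21173649 -2.57187313]
```

Descend past the wall top (TCP ≈ 0.165) slowly and check the force.

Emit:
{"op": "drive_tool", "data": {"motion": [[[-0.05,0,0.4],[0,0,0],-1],[[0,0,0.4],[0,0,0],-1],[[0,0,0.3],[0,0,0],-1],[[0,0,0.2],[0,0,0],-1],[[0,0,0],[0,0,0],-1],[[0,0,0],[0,0,0],-1]]}}

```text
time: 57.6
position: [0.533, -0.3045, 0.1617]
tool_rot: [0.063, 3.141, -0.0]
ft_force: [0.2, -0.3, -2.6]
grip_width: 0.157
grip_force: 50.0
```

```bash
python3 - <<'E'
from h import *
go(.5330,-.3045,.141,177.75); print(ctrl.get_state()["ft_force"])
E
```

```text
now [ 0.533  -0.3045  0.1617] 177.7 t 57.6 shift cm [-0.   -0.    2.07] turn z -0.0 rel 117.5 r 0.614
[ 0.20807287 -0.27042176 -2.63988669]
```

Emit:
{"op": "drive_tool", "data": {"motion": [[[0,0,0.4],[0,0,0],-1],[[0,0,0.4],[0,0,0],-1],[[0,0,0.4],[0,0,0],-1],[[0,0,0.4],[0,0,0],-1],[[0,0,0.2],[0,0,0],-1],[[0,0,0.1],[0,0,0],-1],[[0,0,0],[0,0,0],-1],[[0,0,0],[0,0,0],-1]]}}

```text
time: 58.6
position: [0.533, -0.3045, 0.1427]
tool_rot: [0.063, 3.141, -0.0]
ft_force: [0.3, -0.1, -3.2]
grip_width: 0.16
grip_force: 50.0
```

```bash
python3 - <<'E'
from h import *
go(.5330,-.3045,.141,177.75); print(ctrl.get_state()["ft_force"])
E
```

```text
now [ 0.533  -0.3045  0.1427] 177.7 t 58.6 shift cm [-0.   -0.    0.17] turn z -0.0 rel 117.5 r 0.614
[ 0.29467227 -0.13819602 -3.19565828]
```

Emit:
{"op": "drive_tool", "data": {"motion": [[[0,0,0.1],[0,0,0],-1],[[0,0,0.1],[0,0,0],-1],[[0,0,0.1],[0,0,0],-1],[[0,0,0],[0,0,0],-1],[[0,0,0],[0,0,0],-1]]}}

```text
time: 59.22
position: [0.5329, -0.3044, 0.1409]
tool_rot: [-0.063, -3.141, 0.001]
ft_force: [-3.4, 1.3, 5.7]
grip_width: 0.155
grip_force: 50.0
```

Emit:
{"op": "drive_tool", "data": {"motion": [[[0,0,0],[0,0,0],-0.2],[[0,0,0],[0,0,0],-0.2],[[0,0,0],[0,0,0],-0.2],[[0,0,0],[0,0,0],-0.2],[[0,0,-2],[0,0,0],-0.2],[[0,0,-4],[0,0,0],-0.2],[[-1,0,-5],[0,0,0],-0.2],[[-2,0,-5],[0,0,0],-0.2],[[-2,0,-5],[0,0,0],-0.2],[[-2,0,-5],[0,0,0],-0.2],[[0,0,0],[0,0,0],-0.2]]}}

```text
time: 60.6
position: [0.6052, -0.3063, 0.4061]
tool_rot: [0.06, 3.131, -0.004]
ft_force: [0.3, 0.5, -0.1]
grip_width: 0.401
grip_force: 0.0
```

```bash
python3 - <<'E'
from h import *
im,cam=grab("wrist")
g=hsv(im,(100,100,40),(130,255,255)); g[230:]=0
m=cv2.morphologyEx(g,cv2.MORPH_CLOSE,np.ones((25,25)))
print("hood at z=.069",rect(m,cam,.069))
s,_=grab("scene"); print(pose()[:2])
a=cv2.resize(s[180:350,150:420],(800,504)); cv2.imwrite("pics/s9.png",a)
E
```

```text
hood at z=.069 [  0.5341  -0.3039  87.7399 122.4381 218.6163]
(array([ 0.60301643, -0.30677716,  0.40089443]), np.float64(177.74943928460925))
```

View pics/s9.png

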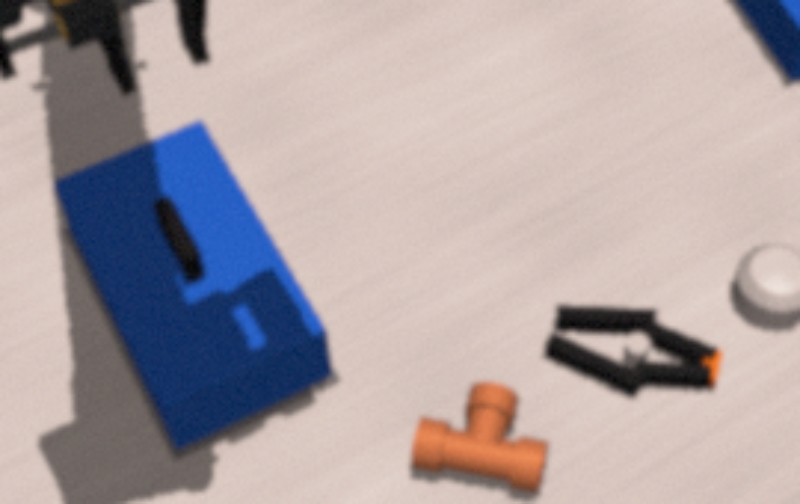

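The crop shows the hood standing square and fully down over the tray (measured centre 0.534, -0.304, yaw matching the tray); bystanders are unmoved.

```bash
python3 -c "
from bench import ctrl
print(ctrl.close_job())"
```

```text
the job is handed in; nothing more can be done
None
```

The job is handed in: all five orange wedges are packed snugly in the tray from the red wall, and the top hood stands fully home over them. The lower hood and the bystanders were left alone, and it took about 61 s of the 208 s allowed.

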